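Start the gearbox bench ram: buttons, safety catch, lever held

TASK

Start the clamping ram on the gearbox bench: press the green, then the yellow, then the blue button fully down, one at a time, letting each spring back. After that flip the red safety catch right over, away from the lever, and only then pull the lever with the black T-bar towards the robot as far as it goes, so that the ram clamps the gear, and finish while the gripper is still holding the lever there: it springs back if let go. Leave the other things on the bench where they are.

Things in the scene. Friction and masses are not known exactly. Their poses are not given: they have to be found in the camera images.
- console: fixed grey valve console (200 x 210 x 50 mm tall) carrying lever and catch; origin on the bench surface right below the lever's pivot. Its x axis points away from the robot, y to the robot's left (turned by up to 0.25 rad), z up
- lever (a joint): spring-return steel lever with a black T-bar handle; 0 = rest, leaning 0.35 rad away from the robot (towards console +x); grows as the bar is pulled towards console -x (up and over); hard stop at 0.80 rad. The spring needs about 2 N at the bar to start and 8 N at the stop and pulls the lever back if let go. The catch's bar blocks it mechanically while down
- lever_bar (a point): centre of the black T-bar handle: a round bar 24 mm in diameter and 110 mm long, lying level along console y, its middle on the end of a 12 mm diameter stem, 150 mm from the pivot; at rest about 200 mm above the bench. About 49 mm of bar is free to grip on each side of the stem
- lever_pivot (a point): the lever's fixed pivot, 60 mm above the bench; the bar swings about it in the console's x-z plane
- catch (a joint): red safety catch, a bell crank on a shaft along console x (at console y = -90 mm, 100 mm above the bench). Its round bar (110 mm long, 10 mm thick, at console x = 1 mm) lies level in front of the lever stem at 0; it lifts, away to the robot's right, as the value grows to its stop at 1.75 rad (bar then just past upright). A stiff hinge (about 2 N at the thumb tab) keeps it where it is left. Starts between 0 and 0.2
- catch_tab (a point): middle of the free edge of the catch's red thumb tab: a plate 30 mm wide (along console x), 70 mm long from the shaft, 7 mm thick, standing 77 mm nearer the robot than the bar. At 0 it rises at 65 degrees from level, leaning towards the lever's side (console +y); pushing it to console -y (robot's right) flips the catch over: at the stop it lies close to level, pointing to console -y
- catch_hinge (a point): fixed point on the catch's 12 mm thick shaft, at the foot of the thumb tab, 100 mm above the bench
- keypad: fixed grey button box (90 x 200 x 40 mm tall) left of the console, carrying the three buttons in a row 60 mm apart, in any order; origin at its underside centre, its y axis along the row
- btn_green (a joint): travel of the green spring button: 0 released, 0.006 m fully down (4 N); springs back when released
- btn_green_top (a point): centre of the top face of the green round button cap, 30 mm diameter, pressed straight down; it stands 10 mm (4 mm when pressed) proud of its round black housing (46 mm diameter)
- btn_yellow (a joint): travel of the yellow spring button: 0 released, 0.006 m fully down (4 N); springs back when released
- btn_yellow_top (a point): centre of the top face of the yellow round button cap, 30 mm diameter, pressed straight down; it stands 10 mm (4 mm when pressed) proud of its round black housing (46 mm diameter)
- btn_blue (a joint): travel of the blue spring button: 0 released, 0.006 m fully down (4 N); springs back when released
- btn_blue_top (a point): centre of the top face of the blue round button cap, 30 mm diameter, pressed straight down; it stands 10 mm (4 mm when pressed) proud of its round black housing (46 mm diameter)
- bearing: steel bearing ring, 62 outside diameter, 16 high, lying left of the button box; origin at its underside centre (mm). Bystander: leave alone
- wrench: steel wrench lying flat at the right; origin at its underside (mm). Bystander: leave alone
- screwdriver: screwdriver with yellow handle lying at the right; origin at its underside (mm). Bystander: leave alone
- spray_can: upright closed can with blue label, diameter 60, 170 high, at the left rear; origin at its underside centre (mm). Bystander: leave alone
- grease_jar: orange jar with black cap, diameter 76, 80 high, at the right rear; origin at its underside centre (mm). Bystander: leave alone
- mug: blue mug, diameter 80, 90 high, at the left; origin at its underside centre (mm). Bystander: leave alone
- pinion: dark steel stub gear, diameter 68, 60 high, between button box and ram; origin at its underside centre (mm). Bystander: leave alone

How it is judged (in metres and radians):
On the way, in this order (a step that is already met when the one before it is completed fails the run):
1. the green button is pressed down, the other two are not (value of joint btn_green above 0.0045 m and value of joint each of btn_yellow, btn_blue below 0.002 m), for 0.05 s.
2. the yellow button is pressed down, the other two are not (value of joint btn_yellow above 0.0045 m and value of joint each of btn_green, btn_blue below 0.002 m), for 0.05 s.
3. the blue button is pressed down, the other two are not (value of joint btn_blue above 0.0045 m and value of joint each of btn_green, btn_yellow below 0.002 m), for 0.05 s.
4. the safety catch is flipped over, the lever still at rest (value of joint catch above 1.3 rad and value of joint lever below 0.15 rad), for 0.2 s.
5. the lever is pulled all the way and held (value of joint lever above 0.68 rad and value of joint catch above 1.3 rad), for 0.5 s.
At the end, for the whole second after the job is handed in: The lever is held by the gripper (more than 2 N) beyond 0.68 rad of its 0.80 rad travel, the catch stays flipped beyond 1.3 rad of its 1.75, and all buttons are released (under 2 mm) (all of step 5 and (contact force between lever and the fingers above 2 N or contact force between lever and the arm above 2 N) and value of joint each of btn_green, btn_yellow, btn_blue below 0.002 m); the arm keeps its last pose, push and grip.
It fails at once if two buttons pressed at the same time (value of joint each of btn_green, btn_yellow above 0.003 m or value of joint each of btn_yellow, btn_blue above 0.003 m or value of joint each of btn_green, btn_blue above 0.003 m).
It fails at once if the lever is pulled while the catch still guards it (value of joint lever above 0.2 rad and value of joint catch below 1.2 rad).
It fails at once if a bystander on the bench is moved more than 30 mm (distance of any of bearing, wrench, screwdriver, spray_can, grease_jar, mug, pinion from where it was at the start of the episode above 0.03 m).
It also fails if it takes over 62 s, if anything falls off the work surface, if the arm or the gripper's body presses on something with over 40 N, if the wrist force passes 120 N, or if a joint passes its speed limit or range.

ROBOT

A 7-joint arm with a two-finger parallel gripper is mounted at the origin on the work surface. World frame = base frame: x ahead of the robot, y to its left, z up, the work surface at z = 0. Lengths are in mm, angles in rad, forces in N, time in s.
With the tool pointing down it reaches from about 400 to 900 mm from the base axis. Payload 5.6 kg.
Tool frame: the origin (TCP) lies midway between the tips of the shut fingers; the grasp point (between the pads) lies 19 mm behind it; x points along the fingers, y is the direction in which the jaws open and shut, and the axes are right-handed (so a half turn about x gives the same grasp; the last joint's range is limited). The gripper opens to 92 mm and grips with 3 to 60 N. Pads are 20 mm wide; open, the fingers measure 128 mm over their backs; the gripper's body (75 mm by 189 mm) begins 69 mm behind the grasp point.
Start: joints at [-1.163, 0.468, -0.012, 1.603, 0.006, 1.071, -0.056], TCP at [283.236, 585.053, 214.592] pointing down, gripper open.
Joint ranges: [-2.53, 2.53], [-0.31, 2.02], [-1.57, 1.55], [0.28, 2.44], [-1.29, 4.43], [0.15, 1.84], [-2.92, 2.92]. Speed limits (rad/s): [2.57, 2.57, 3.14, 3.14, 3.14, 3.14, 3.14].

INTERFACE

Orientations are given as a rotation vector (axis times angle).
In Python, from cell import robot, grip, kin, viewer gives the robot as it stands. Calls block until the motion is done:
- robot.movep(position, orientation): joint-space move of the TCP to a pose.
- robot.servo_line(position, feed=150, rotation=None): straight line of the TCP; rotation=None keeps the orientation; feed is the mean speed in mm/s.
- robot.goto_joints(angles): joint-space move.
- grip(opening, newtons=None): opening from 0.0 (shut) to 1.0 (fully open); newtons is the grip in N (None keeps the last); returns when the fingers have stopped.
- robot.hold(seconds).
- kin.ik(position, orientation): joint angles nearest the present ones, or None.
- robot.observe(): the state.
- viewer.read_camera(name): name is "scene" or "top" or "wrist"; returns the picture (420x560x3 uint8, red, green, blue); there is no depth.
- viewer.camera_info(name): a dict with "camera_matrix" (3x3 intrinsics, pixels), "R" (3x3) and "t" (3): a world point X has camera coordinates R X + t. Camera axes: x right, y down, z forward; pixel columns grow to the right and rows downward; lengths in mm; the calibration is good to about 2 mm. The wrist camera is an equidistant fisheye: a pixel r from the principal point sees the ray r / f radians off the axis. A picture is of the moment at which its call begins: read the wrist's pose just before it. camera_info takes no time and is no camera call; for the wrist camera it gives the pose at the moment of the call.
A pose or a line that the arm cannot do raises robot.IKError and nothing moves.
- robot.job_done(): hands the job in, once; it reports no verdict.
Trained networks look in the newest picture that a camera, given by its name, has taken for a name from the list of things; names that differ only in an ending like _2 or _b are one class to them, and where a whole thing is asked for, a point or a joint stands for the part that bears it (a point fixed in the world has none). Each returns a list of dicts, best first, with "confidence" (0 to 1); they miss things now and then, are a little off and sometimes report something else, mostly with a low value. They report only what shows in the picture. A call takes as long as a camera call.
- viewer.silhouettes(name, camera): "mask" (420x560 bool, what is visible of it).
- viewer.pinpoint(name, camera): "at" ([x, y, z] in mm, in the coordinates of the camera as it stood for that picture, good to about 4 mm: a listed point, or the origin of a listed thing).
The state is a dict: "t": time; "joints": joint angles; "joint_velocities": joint speeds; "joint_torque": joint torques, N m; "tcp_pos": TCP position; "tcp_rot": TCP orientation; "contact_force": force on the tool from outside, world axes, zero at the start; "wrist_torque": the same for the moment, N m; "grip_width": opening from 0.0 (shut) to 1.0 (fully open).
Only numpy, scipy, OpenCV 4.12 (cv2) and the standard library are available. Lean on these libraries where they do the work, as an engineer would, in place of code of your own. Each camera call takes 0.05 s, during which the arm holds its last target.

## Working session

There is one attempt and no reset: what is moved stays moved. The work goes in short steps, each a Python script; the robot and the scene stay as the last script left them, time stands still between calls to the robot, and variables do not carry over. Pictures are saved under pics/ and viewed, and the job is handed in when it is done.

```bash
ls; mkdir -p pics
cat > h.py <<'E'
import numpy as np, cv2
from cell import robot, grip, kin, viewer
def save(cam,name):
    im=viewer.read_camera(cam); cv2.imwrite(f'pics/{name}.png',im[:,:,::-1]); return im
def pin(name,cam):
    ci=viewer.camera_info(cam); R=np.array(ci['R']);t=np.array(ci['t'])
    return [(round(d['confidence'],2),np.round(R.T@(np.array(d['at'])-t),1)) for d in viewer.pinpoint(name,cam)[:2]]
E
python3 - <<'E'
from h import *
s=robot.observe();print({k:np.round(v,3) for k,v in s.items()})
for c in ['scene','top']:
    save(c,c+'0')
    for n in ['lever_bar','lever_pivot','catch_tab','catch_hinge','btn_green_top','btn_yellow_top','btn_blue_top','console','keypad','spray_can','mug','pinion','grease_jar']:
        print(c,n,pin(n,c))
print(robot.observe()['t'])
E
```

```text
pics
{'t': np.float64(0.0), 'joints': array([-1.163,  0.468, -0.012,  1.604,  0.006,  1.071, -0.056]), 'joint_velocities': array([-0.002, -0.001, -0.002, -0.001,  0.001,  0.001, -0.003]), 'joint_torque': array([-1.0000e-03, -5.2057e+01, -1.3000e-02, -2.4376e+01, -5.7000e-02,
        1.7000e-02,  0.0000e+00]), 'tcp_pos': array([283.027, 584.506, 213.666]), 'tcp_rot': array([ 0.352,  1.542, -0.355]), 'contact_force': array([-0.091,  0.74 ,  0.022]), 'wrist_torque': array([ 0.025, -0.007,  0.01 ]), 'grip_width': np.float64(0.998)}
scene lever_bar [(0.22, array([592.4, -16.5,  -1.5]))]
scene lever_pivot [(0.87, array([589.7, -16.3,  57.4])), (0.66, array([414.2, 499.2,  -0.7]))]
scene catch_tab [(0.95, array([508.9, -62.4, 160.2]))]
scene catch_hinge [(0.59, array([507.7, -93.2,  99.1]))]
scene btn_green_top [(0.63, array([454.3, 219.4,  59.3]))]
scene btn_yellow_top [(0.73, array([507.4, -91.6, 100.2])), (0.52, array([465. , 339.6,  57.3]))]
scene btn_blue_top [(0.47, array([463.4, 278.1,  63.8]))]
scene console [(0.68, array([590.4, -15.8,  -4.1]))]
scene keypad [(0.59, array([461.8, 2
[... 512 characters left out ...]
 array([459.8, 215.8,  62.2])), (0.47, array([530.4, 495.9,  -8.2]))]
top btn_yellow_top [(0.28, array([419.2, 502.9,  -3.4])), (0.24, array([512.4, -58.2, 159.7]))]
top btn_blue_top [(0.51, array([460.8, 277. ,  61. ]))]
top console [(0.73, array([593.4, -15.5,  -0.8]))]
top keypad [(0.64, array([458. , 215.4,  62.4])), (0.58, array([460.8, 286.1,  -1.6]))]
top spray_can [(0.75, array([668.2, 427.2,  -3.3])), (0.22, array([ 6.690e+02, -4.001e+02, -6.000e-01]))]
top mug [(0.72, array([416.7, 503.3,  -3.4])), (0.33, array([514.8, -57.3, 159.4]))]
top pinion [(0.88, array([648.2, 218.9,  -1.6])), (0.43, array([529.6, 498.2,  -8.9]))]
top grease_jar [(0.86, array([ 669. , -403.3,   -1.2]))]
1.4
```

View pics/scene0.png

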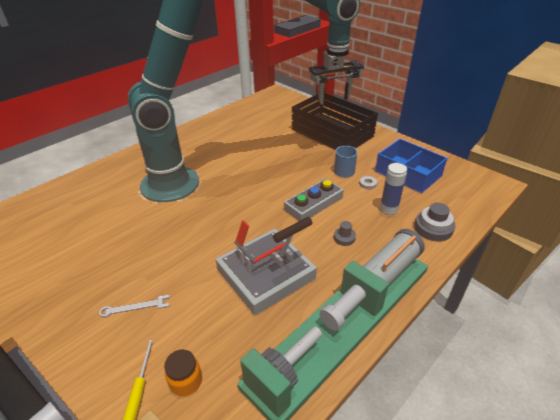

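View pics/top0.png

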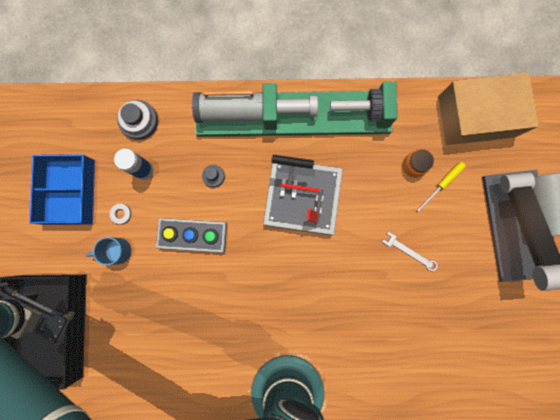

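The bench is clear. In the top picture the buttons run yellow (169,234), blue (190,235), green (211,237) from the left. The lever bar is at (292,161), the red tab at (312,215), and the console is turned slightly clockwise. Next I'll refine these with ray intersections.

```bash
cat >> h.py <<'E'
def ray(cam,px,z):
    ci=viewer.camera_info(cam);K=np.array(ci['camera_matrix']);R=np.array(ci['R']);t=np.array(ci['t'])
    c=-R.T@t; d=R.T@np.linalg.inv(K)@[px[0],px[1],1.]; return c+d*(z-c[2])/d[2]
E
python3 - <<'E'
from h import *
im=cv2.imread('pics/top0.png');hsv=cv2.cvtColor(im,cv2.COLOR_BGR2HSV)
def cen(lo,hi,box):
    x0,y0,x1,y1=box
    m=cv2.inRange(hsv,np.array(lo),np.array(hi));k=np.zeros_like(m);k[y0:y1,x0:x1]=m[y0:y1,x0:x1]
    ys,xs=np.nonzero(k);return xs.mean(),ys.mean(),len(xs),xs.min(),xs.max(),ys.min(),ys.max()
for n,lo,hi in [('yellow',(22,150,120),(35,255,255)),('blue',(100,150,100),(125,255,255)),('green',(45,120,80),(90,255,255))]:
    c=cen(lo,hi,(158,220,225,252));print(n,np.round(c,1),ray('top',c[:2],60).round(1))
c=cen((0,0,0),(180,255,45),(265,150,320,172));print('bar',np.round(c,1),ray('top',c[:2],201).round(1))
for e in [(c[3],159),(c[4],164)]: print(ray('top',e,201).round(1))
for p in [(276,158),(341,168),(332,236),(265,226)]: print('corner',ray('top',p,50).round(1))
i=cv2.resize(im[140:250,240:360],None,fx=6,fy=5,interpolation=cv2.INTER_CUBIC);cv2.imwrite('pics/crop.png',i)
E
```

```text
yellow [168.2 233.1  96.  163.  173.  228.  238. ] [467.6 337.8  60. ]
blue [188.9 234.5  87.  184.  194.  230.  239. ] [462.7 277.9  60. ]
green [209.5 235.9  91.  205.  214.  231.  241. ] [457.6 218.1  60. ]
bar [292.9 163.1 109.  273.  312.  156.  167. ] [639.3 -22.  201. ]
[650.9  29.8 201. ]
[636.2 -71.6 201. ]
corner [686.  23.  50.]
corner [ 653.1 -168.8   50. ]
corner [ 452.9 -136.9   50. ]
corner [484.7  57.7  50. ]
```

View pics/crop.png

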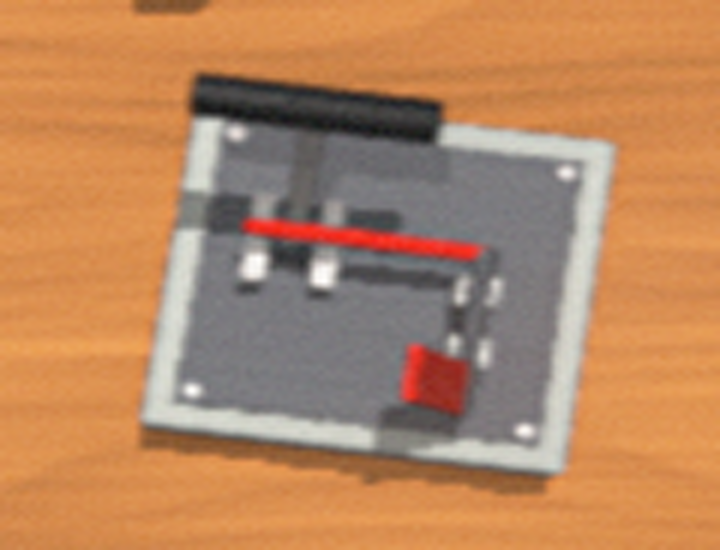

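```bash
cat >> h.py <<'E'
from scipy.spatial.transform import Rotation as Rn
YAW=-0.155
CX=np.array([np.cos(YAW),np.sin(YAW),0]);CY=np.array([-np.sin(YAW),np.cos(YAW),0]);CZ=np.array([0,0,1.])
PIV=np.array([593.,-16.,60.])
HINGE=np.array([506.,-93.,100.])
def ori(x,y):
    x=x/np.linalg.norm(x);return Rn.from_matrix(np.column_stack([x,y,np.cross(x,y)])).as_rotvec()
def down(y): return ori(np.array([0,0,-1.]),y/np.linalg.norm(y))
BTN=dict(green=(457.5,218),yellow=(467,338),blue=(462.5,278))
E
python3 - <<'E'
from h import *
print(Rn.from_rotvec(robot.observe()['tcp_rot']).as_matrix().round(2))
for s in (1,-1):
  for a,y in (('x',CX),('y',CY)):
    print(s,a,[np.round(kin.ik(np.r_[b,80],down(s*y)),2) for b in BTN.values()])
    print('   tab',kin.ik(HINGE+50*CY+CZ*45,down(s*y)))
  for lean in (.35,0,-.45,-.5):
    L=np.sin(lean)*CX+np.cos(lean)*CZ; b=PIV+150*L+32*CY
    for tl in (lean,lean/2,0,-.2,-.3):
      T=np.sin(tl)*CX+np.cos(tl)*CZ; o=ori(-T,s*(np.cos(tl)*CX-np.sin(tl)*CZ))
      q=kin.ik(b-19*T,o); print(s,lean,tl,None if q is None else np.round(q,2))
E
```

```text
[[ 0.    0.44  0.9 ]
 [-0.    0.9  -0.44]
 [-1.    0.    0.  ]]
1 x [array([-0.8 ,  0.43,  0.35,  2.07, -0.24,  0.67, -0.45]), array([-0.9 ,  0.52,  0.28,  1.9 , -0.2 ,  0.74, -0.66]), array([-0.85,  0.47,  0.3 ,  1.99, -0.21,  0.71, -0.57])]
   tab [-0.45691939  0.36266338  0.58016916  2.02172209 -0.26656029  0.8304964
  0.11998294]
1 y [array([-0.55,  0.42,  0.05,  2.05, -0.03,  0.67,  0.94]), array([-0.68,  0.52, -0.01,  1.89,  0.  ,  0.74,  0.73]), array([-0.61,  0.47,  0.01,  1.98, -0.01,  0.7 ,  0.82])]
   tab [-0.29692883  0.33984884  0.38110603  2.0121823  -0.17047045  0.81957395
  1.59702721]
1 0.35 0.35 [-0.3   0.72  0.44  1.37 -0.31  1.47  0.03]
1 0.35 0.175 [-0.4   0.63  0.54  1.52 -0.34  1.26  0.06]
1 0.35 0 [-0.48  0.54  0.59  1.67 -0.34  1.04  0.06]
1 0.35 -0.2 [-0.54  0.44  0.59  1.83 -0.3   0.76  0.03]
1 0.35 -0.3 [-0.54  0.4   0.56  1.9  -0.26  0.61 -0.02]
1 0 0 [-0.52  0.44  0.57  1.79 -0.28  1.    0.01]
1 0 0.0 [-0.52  0.44  0.57  1.79 -0.28  1.    0.01]
1 0 0 [-0.52  0.44  0.57  1.79 -0.28  1.    0.01]
1 0 -0.2 [-0.57  0.34  0.56  1.94 -0.2   0.73 -0.07]
1 0 -0.3
[... 1571 characters left out ...]
  0.01  0.98  2.89]
-1 0 -0.2 [-0.11  0.31 -0.    1.91  0.08  0.73  2.82]
-1 0 -0.3 [-0.14  0.28  0.02  1.98  0.14  0.6   2.76]
-1 -0.45 -0.45 [-0.32  0.15  0.13  2.25  0.39  0.35  2.45]
-1 -0.45 -0.225 [-0.18  0.22  0.04  2.08  0.1   0.63  2.76]
-1 -0.45 0 [-0.1   0.32 -0.01  1.92  0.    0.9   2.87]
-1 -0.45 -0.2 [-0.17  0.23  0.03  2.07  0.08  0.66  2.78]
-1 -0.45 -0.3 [-0.22  0.19  0.06  2.14  0.16  0.53  2.7 ]
-1 -0.5 -0.5 [-0.36  0.13  0.15  2.3   0.57  0.28  2.26]
-1 -0.5 -0.25 [-0.2   0.2   0.05  2.12  0.12  0.58  2.74]
-1 -0.5 0 [-0.11  0.31 -0.01  1.94  0.    0.89  2.87]
-1 -0.5 -0.2 [-0.18  0.22  0.03  2.08  0.09  0.64  2.78]
-1 -0.5 -0.3 [-0.23  0.19  0.07  2.16  0.16  0.52  2.69]
```

```bash
cat >> h.py <<'E'
def obs(): return robot.observe()
def press(n):
    x,y=BTN[n]
    f0=obs()['contact_force'][2]; z=63.; 
    robot.servo_line([x,y,z],feed=120)
    while z>50:
        z-=1.; robot.servo_line([x,y,z],feed=30)
        s=obs();f=s['contact_force'][2]-f0
        print(n,z,s['tcp_pos'].round(1),round(f,1),round(s['t'],2))
        if f>8: break
    robot.hold(.15); print('held',round(obs()['contact_force'][2]-f0,1))
    robot.servo_line([x,y,85],feed=150)
E
python3 - <<'E'
from h import *
p=obs()['tcp_pos']; robot.servo_line(p+[0,0,60],feed=200)
grip(0.0,20)
print(obs()['t'])
robot.movep(np.r_[BTN['green'],85],down(CY)); print(obs()['t'])
press('green')
save('wrist','w1');save('top','t1');print(obs()['t'])
E
```

```text
3.2
4.8417
green 62.0 [457.6 218.4  62.5] 1.5 5.42
green 61.0 [457.8 218.3  61.3] 2.4 5.67
green 60.0 [457.8 218.3  60.1] 2.8 5.92
green 59.0 [457.8 218.3  59.1] 3.9 6.17
green 58.0 [457.8 218.3  58.1] 3.8 6.42
green 57.0 [457.8 218.3  57.4] 7.6 6.67
green 56.0 [457.8 218.3  57.2] 15.5 6.92
held 15.9
7.5167
```

View pics/w1.png

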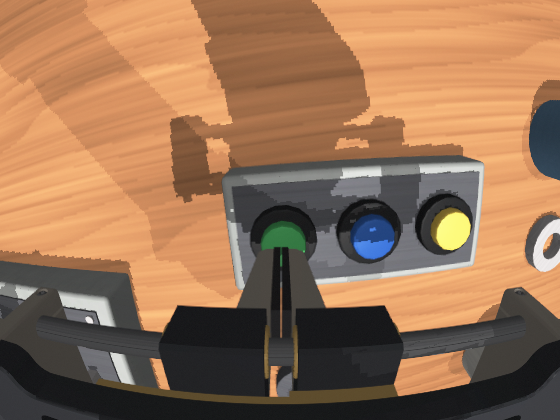

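The wrist picture shows the closed fingers over the middle of the green cap (283,240). The button bottomed out at about z = 57. Yellow and blue come next.

Run:
```python
from h import *
for n in ('yellow','blue'):
    x,y=BTN[n]
    robot.servo_line([x,y,85],feed=150)
    press(n)
robot.servo_line([*BTN['blue'],290],feed=300)
p=HINGE+55*CY+CZ*190
robot.movep(p,down(CY))
save('wrist','w2');
for n in ['catch_tab','catch_hinge','lever_bar','lever_pivot']: print(n,pin(n,'wrist'))
print(obs()['t'])
```

```text
yellow 62.0 [467.3 337.8  62.5] 1.5 9.05
yellow 61.0 [467.3 338.   61.2] 2.7 9.3
yellow 60.0 [467.3 338.1  60.1] 2.5 9.55
yellow 59.0 [467.3 338.   59.1] 3.0 9.8
yellow 58.0 [467.3 338.1  58.1] 3.5 10.05
yellow 57.0 [467.3 338.1  57.4] 6.3 10.3
yellow 56.0 [467.3 338.1  57.3] 13.6 10.55
held 13.5
blue 62.0 [462.6 278.6  62.5] 1.8 12.18
blue 61.0 [462.8 278.4  61.3] 2.9 12.43
blue 60.0 [462.8 278.3  60.2] 4.3 12.68
blue 59.0 [462.8 278.3  59.2] 4.1 12.93
blue 58.0 [462.8 278.3  58.1] 5.1 13.18
blue 57.0 [462.8 278.3  57.4] 6.6 13.43
blue 56.0 [462.8 278.3  57.2] 14.8 13.68
held 13.7
catch_tab [(0.85, array([506.7, -57.5, 164.3]))]
catch_hinge [(0.92, array([506.5, -88.8, 101.7]))]
lever_bar [(0.58, array([ 598. , -472.3,   -4.2]))]
lever_pivot [(0.71, array([590.9, -11. ,  58.3]))]
16.4667
```

View pics/w2.png

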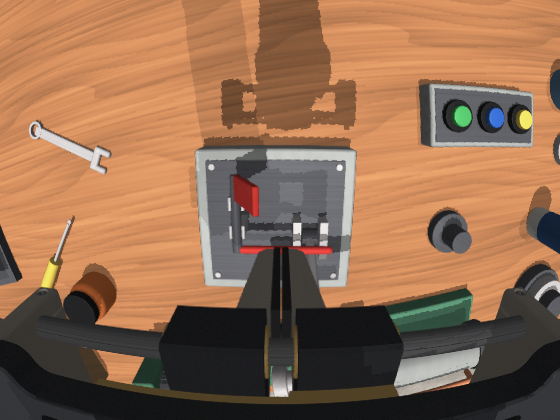

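The wrist view agrees on the tab (245,195) and hinge within a few mm. I'll flip the catch along its arc.

```bash
cat > flip.py <<'E'
from h import *
H=np.array([506.5,-91.5,100.])
def go(c,feed=100):  # corner offset (y,z) rel hinge
    robot.servo_line(H+CY*(c[0]+18)+CZ*c[1],feed=feed)
    s=obs(); print(np.round(c,1),'f',(s['contact_force']).round(1),'t',round(s['t'],2))
robot.servo_line(H+CY*75+CZ*190,feed=200)
go((57,50),200)
go((36,50)); 
r=52
go((4,r),80)
for th in np.radians([105,120,135,148,160,168]):
    go((r*np.cos(th)+3.5*np.sin(th), r*np.sin(th)-3.5*np.cos(th)),80)
    if abs(obs()['contact_force']).max()>30: break
save('scene','s3');save('wrist','w3')
E
python3 flip.py
```

```text
[57 50] f [0.5 0.3 0.6] t 17.57
[36 50] f [ 0.5  0.4 -0. ] t 17.93
[ 4 52] f [ 0.4  0.8 -0.2] t 18.48
[-10.1  51.1] f [0.5 0.  0.4] t 18.81
[-23.   46.8] f [-0.2 -0.1  0. ] t 19.12
[-34.3  39.2] f [ 0.2  0.1 -0.3] t 19.44
[-42.2  30.5] f [-0.2  0.3  0.3] t 19.74
[-47.7  21.1] f [ 0.  -0.2  0.9] t 20.02
[-50.1  14.2] f [-0.6  1.7  6.8] t 20.27
```

View pics/w3.png

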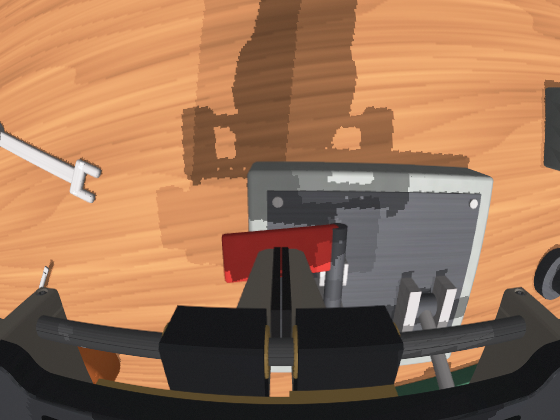

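View pics/s3.png

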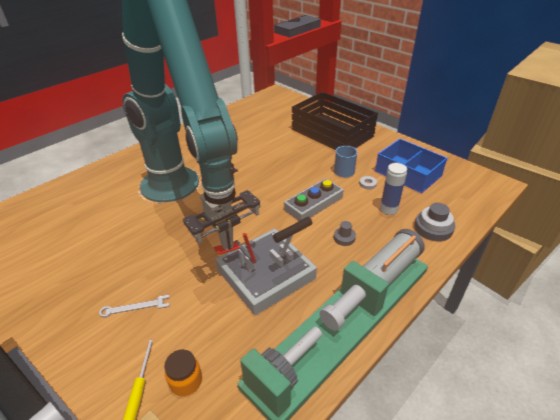

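The catch has flipped: the tab lies nearly level at (280,250) in the wrist view, and the red bar is upright at (250,248) in the scene view. The lever is still at rest. Now I'll raise the arm and approach the left half of the T-bar.

```bash
cat > app.py <<'E'
from h import *
p=obs()['tcp_pos']; robot.servo_line(p+[0,0,5]+5*CY,feed=100); p=obs()['tcp_pos'];robot.servo_line([p[0],p[1],300],feed=250)
grip(0.75,30)
tl=.2;T=np.sin(tl)*CX+np.cos(tl)*CZ; o=ori(-T,np.cos(tl)*CX-np.sin(tl)*CZ)
P=np.array([592.5,-15.5,60]);lean=.35
b=P+150*(np.sin(lean)*CX+np.cos(lean)*CZ)+31*CY
robot.movep(b+110*T,o)
save('wrist','w4');save('top','t4');save('scene','s4')
for c in('top','scene','wrist'):print(c,pin('lever_bar',c),pin('lever_pivot',c),pin('catch_tab',c))
print(b,obs()['t'],obs()['tcp_pos'])
E
python3 app.py
```

```text
top [(0.5, array([644.5, -21.2, 198.9]))] [(0.84, array([592.4, -10.5,  60.2])), (0.4, array([420. , 502.8,  -4.7]))] []
scene [(0.95, array([642. , -17.8, 199.5]))] [(0.33, array([506. , -94.2, 100.6]))] [(0.93, array([ 493.4, -160.4,  117.5])), (0.38, array([644.6, -16.5, 203.3]))]
wrist [(0.96, array([644.3, -17.8, 202.7]))] [(0.68, array([589.9,  -9.6,  58.6]))] [(0.33, array([592.9,  -9. ,  62.5]))]
[648.10383122   7.18786782 200.90590693] 24.6417 [669.67957761   3.80223992 308.73565904]
```

View pics/w4.png

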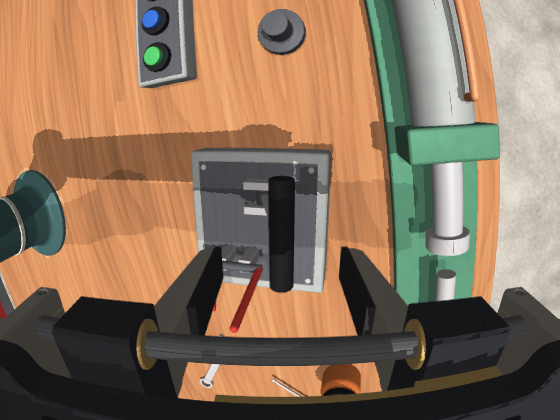

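View pics/s4.png

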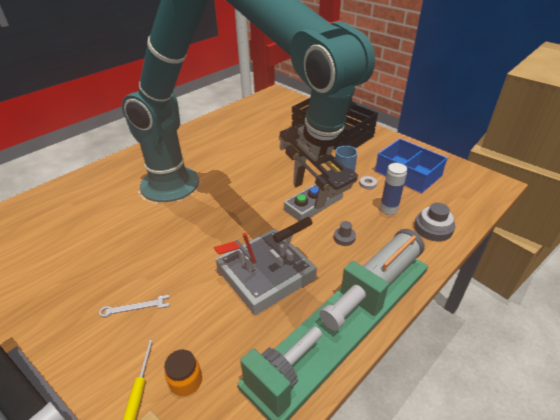

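The bar (280,235) lies between the open jaws, and three views agree on its centre at about (644,-19,201). The catch tab is at z = 117, which is fully over. Descend and grip.

```bash
cat > gr.py <<'E'
from h import *
tl=.2;T=np.sin(tl)*CX+np.cos(tl)*CZ
b=np.array([644,-18.5,201])+30*CY
robot.servo_line(b-17*T,feed=120)
print(obs()['contact_force'],obs()['t'])
grip(0.0,35); s=obs();print(s['grip_width']*92,s['contact_force'],s['tcp_pos'],s['t'])
save('wrist','w5');save('scene','s5')
E
python3 gr.py
```

```text
[ 0.19768355 -0.15770455 -0.08030858] 25.85
23.383073082098868 [ 1.15185418 -1.23388636 -0.95627762] [645.58343709  11.62990651 184.31272709] 26.6083
```

View pics/w5.png

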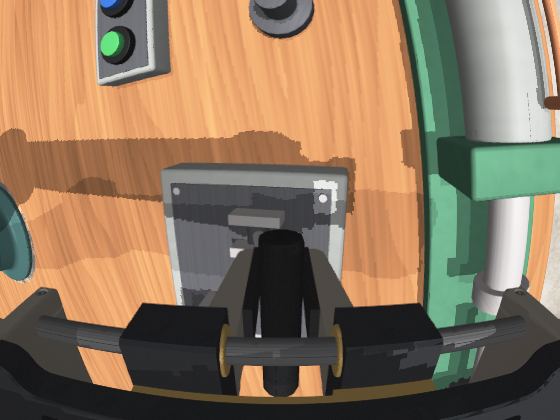

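The jaws closed at 23.4 mm around the bar. Now pull along the arc.

```bash
cat > pull.py <<'E'
from h import *
b0=np.array([644,-18.5,201])+30*CY
u=lambda a:np.sin(a)*CX+np.cos(a)*CZ
for k in np.linspace(0,1,11)[1:]:
    le=.35-.80*k; tl=.2-.45*k; T=u(tl)
    b=b0+150*(u(le)-u(.35))
    robot.servo_line(b-17*T,feed=80,rotation=ori(-T,np.cos(tl)*CX-np.sin(tl)*CZ))
    s=obs();f=s['contact_force'];print(round(le,2),'fx %.1f fy %.1f fz %.1f'%(f@CX,f@CY,f[2]),round(s['grip_width']*92,1),round(s['t'],2),(s['tcp_pos']-(b-17*T)).round(1))
    if np.linalg.norm(f)>45: break
robot.hold(.2)
for c in('wrist','top','scene'):
    save(c,c[0]+'6');print(c,pin('lever_bar',c),pin('catch_tab',c))
print(obs()['contact_force'],obs()['t'])
E
python3 pull.py
```

```text
0.27 fx 4.4 fy 0.2 fz -3.6 23.2 27.0 [ 0.6 -0.1  0.2]
0.19 fx 5.8 fy 0.1 fz -2.3 23.2 27.29 [ 1.  -0.1  0.5]
0.11 fx 6.0 fy 1.1 fz -0.7 23.2 27.58 [ 1.4 -0.1  0.8]
0.03 fx 7.6 fy -0.0 fz 0.9 22.8 27.88 [ 1.9 -0.1  1.3]
-0.05 fx 6.5 fy 0.8 fz 2.0 23.4 28.17 [ 2.4 -0.2  1.7]
-0.13 fx 8.6 fy 0.7 fz 2.6 23.0 28.46 [ 2.8 -0.2  1.9]
-0.21 fx 8.2 fy 0.6 fz 1.8 22.8 28.75 [ 2.9 -0.2  1.9]
-0.29 fx 8.4 fy 1.4 fz 0.9 22.6 29.04 [ 3.1 -0.2  1.9]
-0.37 fx 10.2 fy 1.0 fz 1.5 23.0 29.33 [ 3.3 -0.2  2. ]
-0.45 fx 7.0 fy 0.7 fz 3.5 23.3 29.62 [ 3.5 -0.2  2.3]
wrist [(0.83, array([534.7,  -2.1, 195.1]))] [(0.85, array([ 490. , -154.6,  119. ])), (0.46, array([588.6,  -6.3,   3.3]))]
top [(0.81, array([534.9,  -4.6, 190.2]))] [(0.91, array([ 497.4, -153.5,  114.8]))]
scene [(0.93, array([ 5.310e+02, -2.000e-01,  1.996e+02]))] [(0.69, array([ 493.7, -158.5,  118.1])), (0.55, array([637.2, 213.1,  -2. ]))]
[ 5.85832048 -1.36066302  4.87444124] 30.275
```

View pics/w6.png

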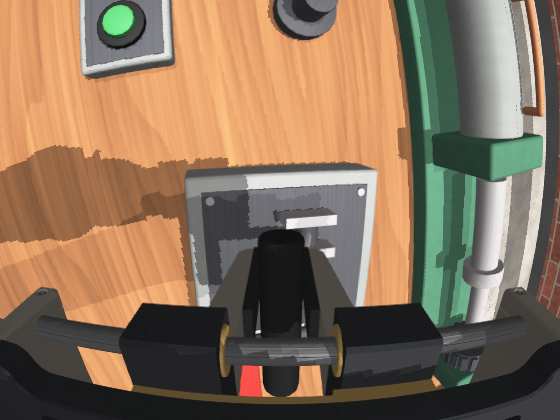

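View pics/s6.png

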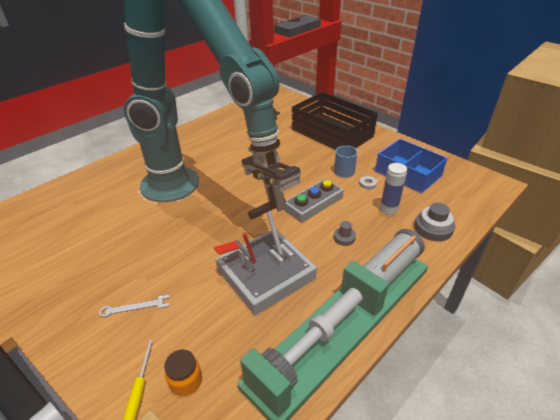

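The lever is at roughly 0.76 rad judged from the bar at (534,-3,195), and the force hasn't yet risen from a stop. I'll pull on until I feel it.

```bash
cat > p2.py <<'E'
from h import *
b0=np.array([644,-18.5,201])+30*CY
u=lambda a:np.sin(a)*CX+np.cos(a)*CZ
tl=-.25;T=u(tl)
for le in (-.465,-.48,-.495,-.51,-.525):
    b=b0+150*(u(le)-u(.35)); robot.servo_line(b-17*T,feed=40); robot.hold(.1)
    s=obs();f=s['contact_force'];print(le,'fx %.1f fy %.1f fz %.1f'%(f@CX,f@CY,f[2]),(s['tcp_pos']-(b-17*T)).round(1),round(s['t'],2))
    if f@CX>16: break
robot.hold(.8)
for c in('wrist','top','scene'):
    save(c,c[0]+'7');print(c,pin('lever_bar',c),pin('catch_tab',c))
s=obs();print(s['contact_force'],s['grip_width']*92,s['tcp_pos']+17*T-30*CY,s['t'])
E
python3 p2.py
```

```text
-0.465 fx 7.5 fy 1.1 fz 5.6 [ 4.7 -0.4  3. ] 30.62
-0.48 fx 8.8 fy 0.1 fz 5.4 [ 5.5 -0.5  3.4] 30.98
-0.495 fx 8.0 fy -0.9 fz 9.0 [ 6.  -0.5  3.9] 31.32
-0.51 fx 11.1 fy -0.5 fz 8.8 [ 7.8 -0.8  4.9] 31.68
-0.525 fx 14.3 fy -0.9 fz 9.7 [ 9.5 -1.   5.9] 32.02
wrist [(0.59, array([ 5.298e+02, -1.000e-01,  1.971e+02]))] [(0.92, array([ 492.1, -153.5,  116.8]))]
top [(0.7, array([531.8,  -0.8, 189.8])), (0.48, array([ 401.2, -380.4,   -0.6]))] [(0.75, array([ 496.2, -153. ,  113.9]))]
scene [(0.84, array([5.258e+02, 3.000e-01, 1.966e+02]))] [(0.67, array([ 494. , -158.7,  119.5]))]
[14.07360281 -2.81131487  9.5108091 ] 23.123500934457955 [5.28361993e+02 4.46911014e-02 1.95728198e+02] 33.275
```

View pics/s7.png

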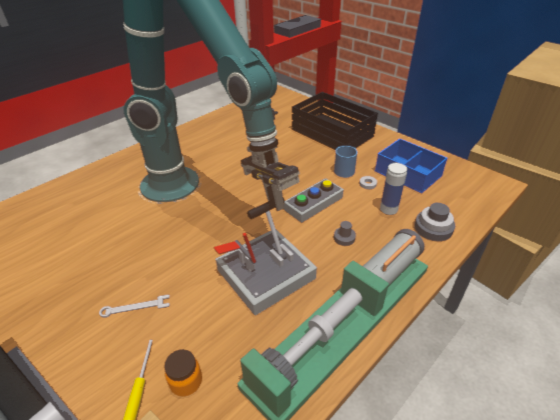

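View pics/t7.png

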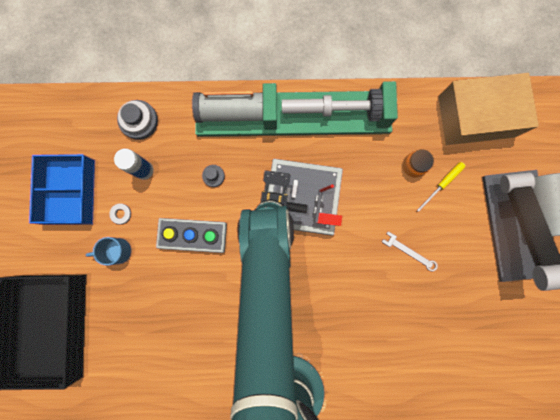

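The force is now building against the hard stop: the tool lags its target by 11 mm at 14 N. The bar sits at (528,0,196), the calculated position for 0.80 rad. The top picture shows the ram rod extended to the gear (375,103), the catch over (330,220), and the bystanders where they were. I'm handing in.

Run:
```python
from h import *
print(robot.job_done())
```

```text
the job is handed in; nothing more can be done
None
```

The ram is clamping the gear, and I handed the job in at about 33 s with the gripper still holding the lever at its stop. The system gives no verdict, so what follows rests on my own checks.

- **Buttons:** I pressed green, yellow, then blue. Each hit its hard stop about 6 mm down, at 14–16 N, and I lifted off it before the next.
- **Catch:** I flipped it along its arc. In the final views the tab is nearly level and points right, so the catch is close to its 1.75 rad stop.
- **Lever:** I gripped the T-bar on its left half (jaws at 23 mm, 35 N) and pulled it over. The tool's position puts the bar at (528, 0, 196), which is the calculated position for 0.80 rad. I was still pulling at about 14 N.
- **Bystanders:** In the top picture they show no visible movement. I did not measure their positions again.

The pinpoint readings of the bar at the end differed by up to 6 mm in x and 7 mm in z between cameras. The first pull stopped at about 0.76 rad, so I pulled further until the force rose.

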